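# Load two weld jigs with hubs and their flanges

## Task

Load the two weld jigs on the bench ready for tacking: put each hub nose-up on the jig whose mandrel fits its bore, fully home on the seat, and then its matching flange ring over the hub's nose, flat down on the hub's shoulder. The big hub has a keyway, so turn it until it drops over the key of its mandrel. Leave the tape measure, the hex key and the pocket lamp where they are.

Things in the scene. Friction and masses are not known exactly. Their poses are not given: they have to be found in the camera images.
- keyed_hub_center (a point): Centre, half-way up, of the big loose steel hub standing nose up, 38 mm high, 0.3 to 0.6 kg. Body 56 mm diameter, 24 mm high; flat shoulder; nose 46 mm diameter, its top 5 mm bevelled to 40 mm. Through bore 26 mm with a full-length keyway 10 mm wide, reaching 17.5 mm from the axis, on the hub's -x side; a small dark screw hole in the body's outside marks that side. z is up.
- plain_hub_center (a point): Centre, half-way up, of the small loose steel hub standing nose up, 32 mm high, 0.14 to 0.3 kg. Body 44 mm diameter, 20 mm high; flat shoulder; nose 30 mm diameter, its top 4 mm bevelled to 24 mm. Plain through bore 18 mm, no keyway. z is up.
- large_flange_center (a point): Centre of the large loose steel flange ring lying flat on the bench: outside 68 mm, bore 48 mm, 12 mm thick, four small tapped holes; 0.14 to 0.3 kg. It fits over the nose of the big keyed hub, either face up. z is its axis.
- small_flange_center (a point): Centre of the small loose steel flange ring lying flat on the bench: outside 54 mm, bore 32 mm, 12 mm thick, four small tapped holes; 0.1 to 0.2 kg. It fits over the nose of the small plain hub, either face up. z is its axis.
- keyed_jig_seat (a point): Centre of the 50 mm round seat, 36 mm above the bench, of the fixed jig for the big hub (round base 82 mm diameter, 12 mm thick, screw heads to 16 mm). Brass mandrel 24 mm diameter, straight to 28 mm above the seat, tapering to 8 mm at 50 mm. On its -x side a bevelled key 8 mm wide, 12 mm high, reaching 16.2 mm from the axis: a hub turned otherwise stops 12 mm high; with both -x sides within about 10 degrees it drops home.
- plain_jig_seat (a point): Centre of the 40 mm round seat, 36 mm above the bench, of the fixed jig for the small hub (round base 82 mm diameter, 12 mm thick, screw heads to 16 mm). Brass mandrel 16 mm diameter, straight to 24 mm above the seat, then tapering to 6 mm at 44 mm; no key. z is up.
- torch_light_center (a point): Centre of the black pocket lamp lying on the bench (31 x 104 x 31 mm, long along its y): a bystander, to be left alone.
- hex_key_center (a point): Middle of the pale steel hex key lying flat (33 x 113 x 7 mm, long along its y): a bystander, to be left alone.
- tape_measure_center (a point): Centre of the yellow tape measure standing on the bench (32 x 82 x 60 mm, long along its y): a bystander, to be left alone.
Mind the look-alikes: they are no part of the job. Leave any blue or turquoise look-alike of the part that bears small_flange_center alone.

How it is judged:
By the outcome, as a careful person would: the job done as asked, in the order asked, and still so for the second after the job is handed in, with the robot touching nothing.
It also fails if it takes over 104 s, if anything falls off the work surface, if the arm or the gripper's body presses on something with over 40 N, if the wrist force passes 120 N, or if a joint passes its speed limit or range.

## Robot

A 6-joint arm with a two-finger parallel gripper is mounted at the origin on the work surface; the furniture and walls round the work are solid. World frame = base frame: x ahead of the robot, y to its left, z up, the work surface at z = 0. Lengths are in m, angles in rad, forces in N, time in s.
With the tool pointing down it reaches from about 0.35 to 0.975 m from the base axis. Payload 7.1 kg.
Tool frame: the origin (TCP) lies midway between the tips of the shut fingers; the grasp point (between the pads) lies 19 mm behind it; z points along the fingers, y is the line along which they close (so a half turn about z gives the same grasp; the last joint's range is limited). The gripper opens to 88 mm and grips with 3 to 60 N. Pads are 20 mm wide; open, the fingers measure 115 mm over their backs; the gripper's body (75 mm by 178 mm) begins 61 mm behind the grasp point.
Start: joints at [1.285, 0.423, 1.63, -0, 1.089, -0.019], TCP at [0.165, 0.603, 0.223] pointing down, gripper open.
Joint ranges: [-3, 3], [-0.9, 2.11], [0.09, 2.58], [-1.31, 4.45], [0.11, 2.69], [-2.54, 2.54]. Speed limits (rad/s): [2.39, 2.39, 3.01, 3.14, 3.14, 3.14].

## Interface

Orientations are given as a unit quaternion [w, x, y, z].
In Python, from station import move_pose, movel, movej, command_gripper, wait, inverse_kinematics, read_camera, camera_info, MotionError, job_done, get_time, get_joint_pos, get_qvel, get_effort, get_tcp_pos, get_ee_rot, get_ft_force, get_ft_torque, get_grip_width, get_finger_force gives the robot as it stands. Calls block until the motion is done:
- move_pose(position, orientation): joint-space move of the TCP to a pose.
- movel(position, frame=None, v=0.15, until_force=None): straight line of the TCP; frame=None keeps the orientation; v is the mean speed in m/s. With until_force (N) it stops when the force on the tool has changed by that much, and returns True; else False.
- movej(angles): joint-space move.
- command_gripper(opening): opening from 0.0 (shut) to 1.0 (fully open); the grip force is fixed at half the most; returns when the fingers have stopped.
- wait(seconds).
- inverse_kinematics(position, orientation): joint angles nearest the present ones, or None.
- read_camera(name): name is "scene" or "top"; returns the picture (480x640x3 uint8, red, green, blue); there is no depth.
- camera_info(name): a dict with "intrinsics" (3x3 intrinsics, pixels), "T" (4x4, takes a point from camera to world coordinates). Camera axes: x right, y up, looking along -z (the intrinsics and any distortion apply to the point x, -y, -z); pixel columns grow to the right and rows downward; lengths in m; the calibration is good to about 2 mm. A picture is of the moment at which its call begins. camera_info takes no time and is no camera call.
A pose or a line that the arm cannot do raises MotionError and nothing moves.
- job_done(): hands the job in; it is judged then, once.
Readings, each from a call of its own:
- get_time(): time.
- get_joint_pos(): joint angles.
- get_qvel(): joint speeds.
- get_effort(): joint torques, N m.
- get_tcp_pos(): TCP position.
- get_ee_rot(): TCP orientation.
- get_ft_force(): force on the tool from outside, world axes, zero at the start.
- get_ft_torque(): the same for the moment, N m.
- get_grip_width(): opening from 0.0 (shut) to 1.0 (fully open).
- get_finger_force(): force on a finger pad.
Only numpy, scipy, OpenCV 4.12 (cv2) and the standard library are available. Lean on these libraries where they do the work, as an engineer would, in place of code of your own. Each camera call takes 0.05 s, during which the arm holds its last target. There are 200 camera calls.

## Working session

There is one attempt and no reset: what is moved stays moved. The work goes in short steps, each a Python script; the robot and the scene stay as the last script left them, time stands still between calls to the robot, and variables do not carry over. Pictures are saved under pics/ and viewed, at most 14 in all, crops included, and the job is handed in when it is done.

```bash
mkdir -p pics
python3 - <<'E'
from station import *
import cv2
for n in("top","scene"):
    cv2.imwrite(f"pics/{n}0.png",read_camera(n)[:,:,::-1]); c=camera_info(n); print(n,c)
print(get_ee_rot(),get_time())
E
```

```text
top {'intrinsics': array([[595.95240434,   0.        , 319.04291605],
       [  0.        , 595.95240434, 231.46204363],
       [  0.        ,   0.        ,   1.        ]]), 'T': array([[-0.0212775 ,  0.99719195, -0.07180164,  0.3143801 ],
       [-0.99957349, -0.01978144,  0.02148325,  0.036001  ],
       [ 0.02000258,  0.07222813,  0.99718754,  1.44066236],
       [ 0.        ,  0.        ,  0.        ,  1.        ]])}
scene {'intrinsics': array([[517.818     ,   0.        , 328.72662096],
       [  0.        , 517.818     , 238.34311114],
       [  0.        ,   0.        ,   1.        ]]), 'T': array([[ 0.52759575,  0.63883911, -0.5599351 , -0.11714949],
       [-0.84948077,  0.39286579, -0.35219156, -0.321624  ],
       [-0.00501439,  0.66146887,  0.74995586,  0.77945467],
       [ 0.        ,  0.        ,  0.        ,  1.        ]])}
[-1.07295038e-04  1.32985927e-01  9.91117685e-01 -6.83139826e-04] 0.1
```

View pics/top0.png

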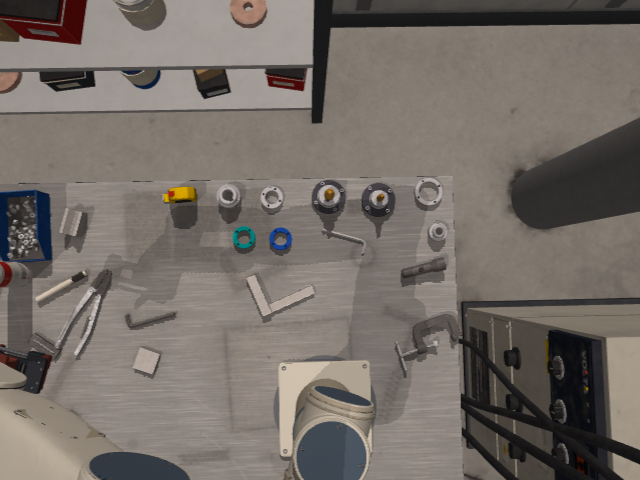

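View pics/scene0.png

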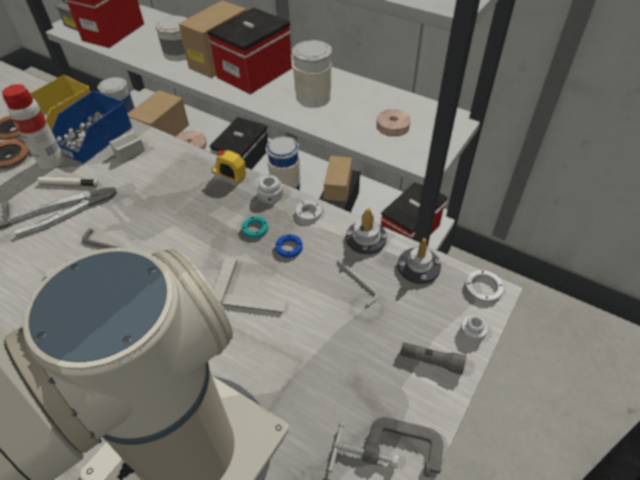

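The top view shows the big hub at (228,195), the jigs at (328,196) and (378,200), the large ring at (429,192) and the small hub at (438,232). There are three candidates for the small flange: steel (272,198), turquoise (244,238) and blue (281,239). The steel one is meant, because the coloured ones are the look-alikes. I'll confirm this in enlarged crops.

Run:
```python
import cv2
a=cv2.imread("pics/top0.png")
def crop(x,y,w,h,s,n):
    c=cv2.resize(a[y:y+h,x:x+w],None,fx=s,fy=s,interpolation=cv2.INTER_CUBIC)
    for i in range(0,w,10):
        cv2.line(c,(int(i*s),0),(int(i*s),6 if (x+i)%50 else 16),(0,0,255),1)
    for i in range(0,h,10):
        cv2.line(c,(0,int(i*s)),(6 if (y+i)%50 else 16,int(i*s)),(0,0,255),1)
    cv2.imwrite(n,c)
crop(210,170,140,90,5.7,"pics/c1.png")
crop(320,170,140,80,5.7,"pics/c2.png")
```

```text
(no output)
```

View pics/c1.png

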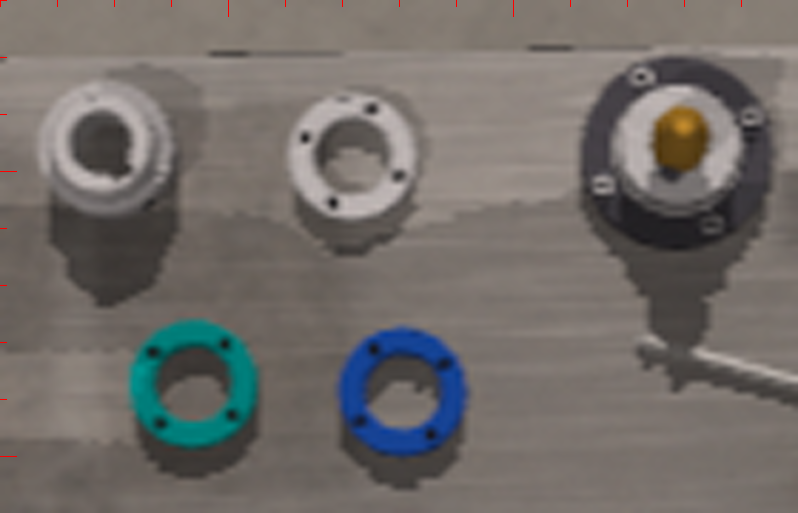

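View pics/c2.png

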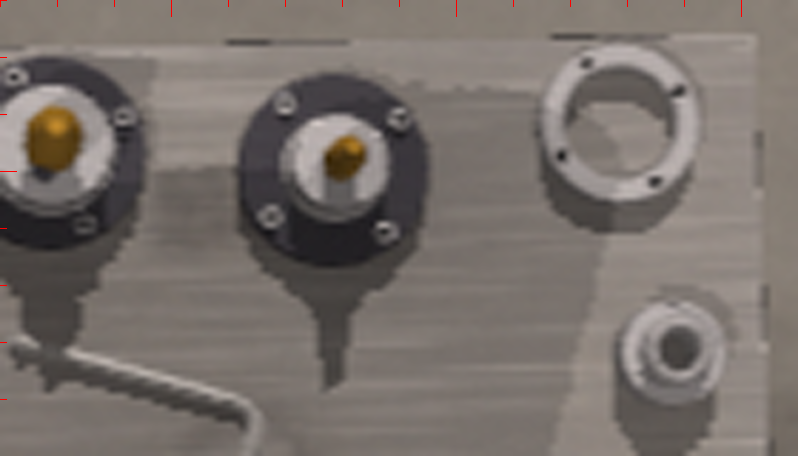

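```bash
cat > vis.py <<'E'
import numpy as np, cv2
from scipy.optimize import minimize
from station import camera_info
def proj(cam,P):
    c=camera_info(cam); T=c["T"]; p=(np.asarray(P)-T[:3,3])@T[:3,:3]; p=p*[1,-1,-1]
    q=p@c["intrinsics"].T; return q[:,:2]/q[:,2:]
def back(cam,uv,z):
    c=camera_info(cam); T=c["T"]; d=np.linalg.solve(c["intrinsics"],[*uv,1])*[1,-1,-1]; d=T[:3,:3]@d
    return T[:3,3]+d*(z-T[2,3])/d[2]
th=np.linspace(0,2*np.pi,120,endpoint=False)
def circ(x,y,z,r): return np.c_[x+r*np.cos(th),y+r*np.sin(th),0*th+z]
def fit(cam,img,x,y,cs,R=.008):
    g=cv2.GaussianBlur(cv2.cvtColor(img,cv2.COLOR_BGR2GRAY).astype(np.float32),(0,0),.6)
    m=np.hypot(cv2.Sobel(g,cv2.CV_32F,1,0),cv2.Sobel(g,cv2.CV_32F,0,1)); m=np.minimum(m,150)
    def f(p): 
        uv=np.vstack([proj(cam,circ(*p,z,r)) for z,r in cs]).astype(np.float32)
        return -float(cv2.remap(m,uv[:,:1].copy(),uv[:,1:].copy(),cv2.INTER_LINEAR).mean())
    b=min((f((x+i,y+j)),x+i,y+j) for i in np.arange(-R,R+1e-6,.001) for j in np.arange(-R,R+1e-6,.001))
    s=minimize(f,b[1:],method="Nelder-Mead",options=dict(initial_simplex=[b[1:],(b[1]+.001,b[2]),(b[1],b[2]+.001)]))
    return s.x,s.fun
M=dict(bighub=((228,195),[(.038,.020),(.038,.013),(.024,.028)]),smallfl=((272,198),[(.012,.027),(.012,.016)]),
 kjig=((328.5,196),[(.036,.025),(.012,.041)]),pjig=((378.5,200),[(.036,.020),(.012,.041)]),
 bigfl=((429,192),[(.012,.034),(.012,.024)]),smallhub=((438,232),[(.032,.012),(.032,.009),(.020,.022)]))
E
python3 - <<'E'
from vis import *
top=cv2.imread("pics/top0.png");sc=cv2.imread("pics/scene0.png")
o=cv2.resize(top[170:260,205:465],None,fx=3,fy=3,interpolation=cv2.INTER_CUBIC)
o2=cv2.resize(sc[160:360,240:520],None,fx=2.8,fy=2.8,interpolation=cv2.INTER_CUBIC)
for n,(uv,cs) in M.items():
    p=back("top",uv,cs[0][0])[:2]
    a,fa=fit("top",top,*p,cs); b,fb=fit("scene",sc,*a,cs,.01)
    print(n,a.round(4),round(fa),b.round(4),round(fb))
    for z,r in cs:
        cv2.polylines(o,[np.int32((proj("top",circ(*a,z,r))-[205,170]+.5)*3)],True,(0,0,255))
        cv2.polylines(o2,[np.int32((proj("scene",circ(*b,z,r))-[240,160]+.5)*2.8)],True,(0,0,255))
cv2.imwrite("pics/o1.png",o);cv2.imwrite("pics/o2.png",o2)
# yaws from c1 crop readings
px=lambda c:(210+(c[0]+.5)/5.7-.5,170+(c[1]+.5)/5.7-.5)
print("hole",back("top",px((152,203)),.012),"keyway",back("top",px((128,168)),.038),"bore",back("top",px((101,142)),.038))
s=[back("top",px(c),.016)[:2] for c in((642,76),(752,117),(712,224),(602,185))]
d=np.array(s)-np.mean(s,0); print(np.mean(s,0),np.degrees(np.arctan2(d[:,1],d[:,0])))
E
```

```text
bighub [0.5067 0.2208] -121 [0.5064 0.2192] -107Traceback (most recent call last):
  File "<stdin>", line 7, in <module>
  File "vis.py", line 18, in fit
    b=min((f((x+i,y+j)),x+i,y+j) for i in np.arange(-R,R+1e-6,.001) for j in np.arange(-R,R+1e-6,.001))
  File "vis.py", line 18, in <genexpr>
    b=min((f((x+i,y+j)),x+i,y+j) for i in np.arange(-R,R+1e-6,.001) for j in np.arange(-R,R+1e-6,.001))
           ~^^^^^^^^^^^
  File "vis.py", line 16, in f
    uv=np.vstack([proj(cam,circ(*p,z,r)) for z,r in cs]).astype(np.float32)
                  ~~~~^^^^^^^^^^^^^^^^^^
  File "vis.py", line 5, in proj
    c=camera_info(cam); T=c["T"]; p=(np.asarray(P)-T[:3,3])@T[:3,:3]; p=p*[1,-1,-1]
ValueError: time passes only in moves, steps and waits
```

Calling `camera_info` too often raised the error, so I'll cache it.

```bash
sed -i 's/^from station import camera_info/from station import camera_info as _ci\nfrom functools import cache\ncamera_info=cache(_ci)/' vis.py
python3 - <<'E'
from vis import *
top=cv2.imread("pics/top0.png");sc=cv2.imread("pics/scene0.png")
o=cv2.resize(top[170:260,205:465],None,fx=3,fy=3,interpolation=cv2.INTER_CUBIC)
o2=cv2.resize(sc[160:360,240:520],None,fx=2.8,fy=2.8,interpolation=cv2.INTER_CUBIC)
for n,(uv,cs) in M.items():
    p=back("top",uv,cs[0][0])[:2]
    a,fa=fit("top",top,*p,cs); b,fb=fit("scene",sc,*a,cs,.01)
    print(n,a.round(4),round(fa),b.round(4),round(fb))
    for z,r in cs:
        cv2.polylines(o,[np.int32((proj("top",circ(*a,z,r))-[205,170]+.5)*3)],True,(0,0,255))
        cv2.polylines(o2,[np.int32((proj("scene",circ(*b,z,r))-[240,160]+.5)*2.8)],True,(0,0,255))
cv2.imwrite("pics/o1.png",np.vstack([o,np.zeros((0,780,3),np.uint8)]));cv2.imwrite("pics/o2.png",o2)
px=lambda c:(210+(c[0]+.5)/5.7-.5,170+(c[1]+.5)/5.7-.5)
print("hole",back("top",px((152,203)),.012),"keyway",back("top",px((128,168)),.038),"bore",back("top",px((101,142)),.038))
s=[back("top",px(c),.016)[:2] for c in((642,76),(752,117),(712,224),(602,185))]
d=np.array(s)-np.mean(s,0); print(np.mean(s,0),np.degrees(np.arctan2(d[:,1],d[:,0])))
E
```

```text
bighub [0.5067 0.2208] -121 [0.5064 0.2192] -107
smallfl [0.5024 0.1187] -138 [0.5027 0.118 ] -110
kjig [ 0.5017 -0.0194] -134 [ 0.5014 -0.0199] -96
pjig [ 0.4927 -0.1388] -128 [ 0.4928 -0.1399] -107
bigfl [ 0.5098 -0.2619] -126 [ 0.5097 -0.2628] -117
smallhub [ 0.4113 -0.2796] -117 [ 0.4102 -0.2803] -94
hole [0.48450687 0.20298278 0.012     ] keyway [0.49619042 0.20969998 0.038     ] bore [0.50725164 0.22074667 0.038     ]
[ 0.5021805  -0.01896257] [  23.81068375  -66.93760317 -155.95793922  113.77553561]
```

View pics/o1.png

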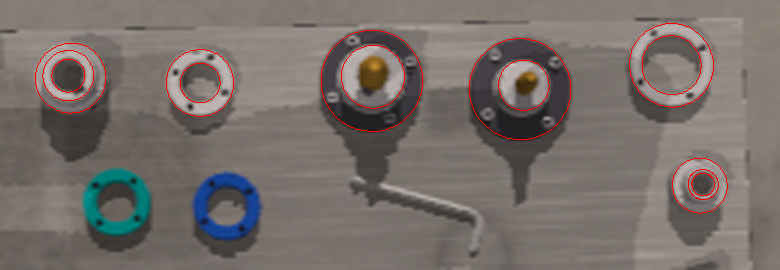

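View pics/o2.png

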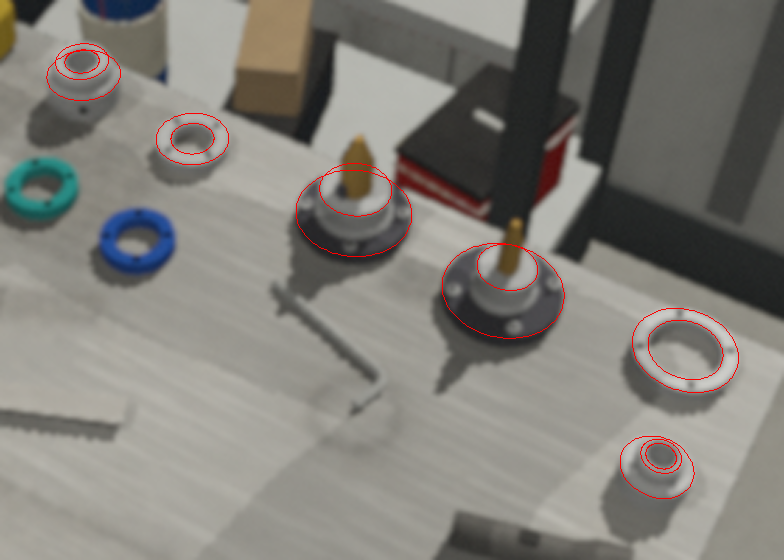

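```bash
cat > arm.py <<'E'
import numpy as np
from station import *
P=dict(bighub=(.5066,.2200),smallfl=(.5026,.1184),kjig=(.5016,-.0196),pjig=(.4928,-.1393),bigfl=(.5098,-.2623),smallhub=(.4108,-.2799))
def q(phi):  # tool down, fingers closing along world angle phi (deg)
    b=np.radians(phi+90)/2; return [0,np.cos(b),np.sin(b),0]
def st(s): print(s,"t%.1f"%get_time(),np.round(get_tcp_pos(),4),"F",np.round(get_ft_force(),1),"w%.1fmm"%(88*get_grip_width()))
def pick(n,phi,z=.004,up=.14):
    move_pose([*P[n],.11],q(phi)); movel([*P[n],z],v=.15,until_force=15); command_gripper(0.); st("gripped "+n)
    movel([*P[n],up],v=.25); st("lifted")
def over(n,phi,z): move_pose([*P[n],z],q(phi)); st("over "+n)
def down(n,z,F=12,v=.06): r=movel([*P[n],z],v=v,until_force=F); st("down hit=%s"%r); return r
E
python3 - <<'E'
from arm import *; from vis import back
h=back("scene",(268.8,199.1),.012); k=back("scene",(361.8,227.9),.045)
for p,c in((h,(.5064,.2192)),(k,(.5014,-.0199))):
    d=p[:2]-c; print(np.degrees(np.arctan2(d[1],d[0])),np.hypot(*d))
pick("bighub",100); over("kjig",41,.14); movel([*P["kjig"],.097],v=.15); down("kjig",.0405)
E
```

```text
-149.0781122042616 0.026660838890483728
167.56345341421257 0.014413031077337447
gripped bighub t3.5 [0.5068 0.2202 0.0044] F [-1.3 -0.2  5.1] w55.5mm
lifted t4.2 [0.5055 0.2195 0.1388] F [-0.1 -0.2 -3.7] w55.8mm
over kjig t5.1 [ 0.5014 -0.0191  0.1392] F [ 0.3 -0.2 -3.7] w55.2mm
down hit=True t6.5 [ 0.5013 -0.0196  0.0403] F [-0.5 -0.2  5.7] w55.6mm
```

The hub dropped over the key and stopped at TCP z 0.0403, against 0.0404 expected for fully home. I'll release it and go on to the plain hub.

Run:
```python
from arm import *
command_gripper(1.); movel([*P["kjig"],.14],v=.2); st("clear")
pick("smallhub",60,z=.003); over("pjig",60,.14); movel([*P["pjig"],.09],v=.15); down("pjig",.0395)
```

```text
clear t7.8 [ 0.5011 -0.0196  0.1395] F [-0.7  1.5 -0.9] w88.1mm
gripped smallhub t10.5 [ 0.4108 -0.2799  0.0031] F [ 0.3 -0.7  2.5] w42.9mm
lifted t11.2 [ 0.4101 -0.2794  0.1391] F [ 0.2  0.4 -1.8] w43.1mm
over pjig t11.9 [ 0.4918 -0.1388  0.1384] F [ 0.7 -0.2 -3.1] w42.7mm
down hit=True t13.2 [ 0.4921 -0.139   0.0391] F [-1.  -0.4  5.7] w43.0mm
```

Both hubs are down. Before placing the rings I'll release and look.

Run:
```python
from arm import *; import cv2
command_gripper(1.); movel([*P["pjig"],.14],v=.2)
move_pose([.36,.30,.2],q(90)); st("parked")
a=read_camera("top")[170:250,300:400,::-1]; b=read_camera("scene")[170:300,320:460,::-1]
o=np.hstack([cv2.resize(a,(400,320),interpolation=cv2.INTER_CUBIC),cv2.resize(b,(345,320),interpolation=cv2.INTER_CUBIC)])
cv2.imwrite("pics/h.png",o)
```

```text
parked t16.4 [0.3604 0.2995 0.1997] F [0.1 0.2 0.7] w88.2mm
```

View pics/h.png

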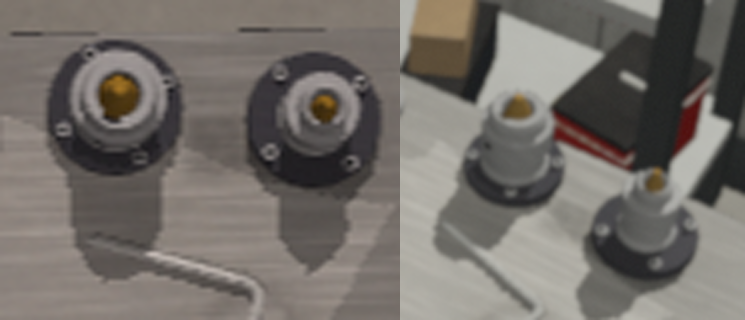

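The picture shows both hubs seated: the big hub at (118,100) in the left crop with its keyway lower-left over the key, and the small hub at (323,110). Rings next.

Run:
```python
from arm import *
pick("smallfl",90,z=.002); over("pjig",60,.14); movel([*P["pjig"],.09],v=.15)
down("pjig",.0575,v=.04)
```

```text
gripped smallfl t19.0 [0.5027 0.1184 0.0022] F [-0.3 -0.5  2.7] w52.5mm
lifted t19.7 [0.5018 0.1182 0.1392] F [ 0.3 -0.6 -1. ] w52.9mm
over pjig t20.7 [ 0.4925 -0.1385  0.1393] F [ 0.6 -0.2 -2.4] w52.9mm
down hit=True t21.9 [ 0.4923 -0.1392  0.0581] F [-1.8  0.4  6.9] w53.2mm
```

Run:
```python
from arm import *; import cv2
command_gripper(1.); movel([*P["pjig"],.14],v=.2)
pick("bigfl",90,z=.002); over("kjig",60,.14); movel([*P["kjig"],.097],v=.15)
if down("kjig",.0615,v=.04) and get_tcp_pos()[2]<.0635:
    command_gripper(1.); movel([*P["kjig"],.14],v=.2)
    move_pose([.36,.30,.2],q(90)); st("parked")
    A=read_camera("top")[:,:,::-1]; B=read_camera("scene")[:,:,::-1]
    o=np.hstack([cv2.resize(A[170:250,300:400],(400,320),interpolation=cv2.INTER_CUBIC),cv2.resize(B[170:300,320:460],(345,320),interpolation=cv2.INTER_CUBIC)])
    cv2.imwrite("pics/f.png",o); cv2.imwrite("pics/top1.png",A); cv2.imwrite("pics/scene1.png",B)
    from vis import fit
    for n,z,r,ri in(("kjig",.072,.034,.024),("pjig",.068,.027,.016)):
        for c,i in(("top",A),("scene",B)): print(n,c,fit(c,np.ascontiguousarray(i),*P[n],[(z,r)]))
```

```text
gripped bigfl t25.2 [ 5.090e-01 -2.615e-01  4.000e-04] F [-1.  -2.8  6.4] w66.6mm
lifted t25.9 [ 0.5089 -0.2616  0.139 ] F [-0.   0.7 -2. ] w67.2mm
over kjig t26.8 [ 0.5013 -0.0199  0.1391] F [ 0.2  0.1 -1.5] w66.8mm
down hit=False t28.3 [ 0.5016 -0.0196  0.0616] F [ 0.1 -0.4 -1.6] w67.1mm
```

This ring was gripped with the TCP 0.4 mm up, so home is at about z 0.0604. I'll lower a little more, then check.

Run:
```python
from arm import *; import cv2
if down("kjig",.0590,v=.02,F=8) or True:
    command_gripper(1.); movel([*P["kjig"],.14],v=.2)
    move_pose([.36,.30,.2],q(90)); st("parked")
    A=read_camera("top")[:,:,::-1]; B=read_camera("scene")[:,:,::-1]
    o=np.hstack([cv2.resize(A[170:250,300:400],(400,320),interpolation=cv2.INTER_CUBIC),cv2.resize(B[170:300,320:460],(345,320),interpolation=cv2.INTER_CUBIC)])
    cv2.imwrite("pics/f.png",o); cv2.imwrite("pics/top1.png",A); cv2.imwrite("pics/scene1.png",B)
    from vis import fit
    for n,z,r in(("kjig",.072,.034),("pjig",.068,.027)):
        for c,i in(("top",A),("scene",B)): print(n,c,fit(c,np.ascontiguousarray(i),*P[n],[(z,r)]))
```

```text
down hit=True t28.5 [ 0.5017 -0.0196  0.0601] F [-1.3 -0.4  9. ] w67.1mm
parked t30.9 [0.3603 0.2994 0.1995] F [-0.4 -0.5  0.2] w88.3mm
kjig top (array([ 0.50182246, -0.01951936]), np.float64(-123.27731323242188))
kjig scene (array([ 0.50296352, -0.02138769]), np.float64(-116.44739532470703))
pjig top (array([ 0.49170726, -0.13828797]), np.float64(-144.9306640625))
pjig scene (array([ 0.49294163, -0.13975439]), np.float64(-122.3993148803711))
```

View pics/f.png

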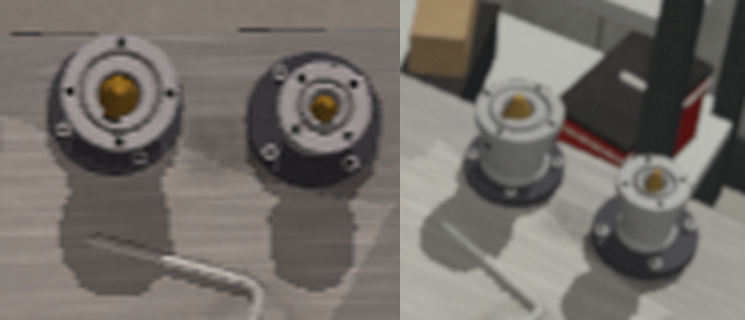

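View pics/top1.png

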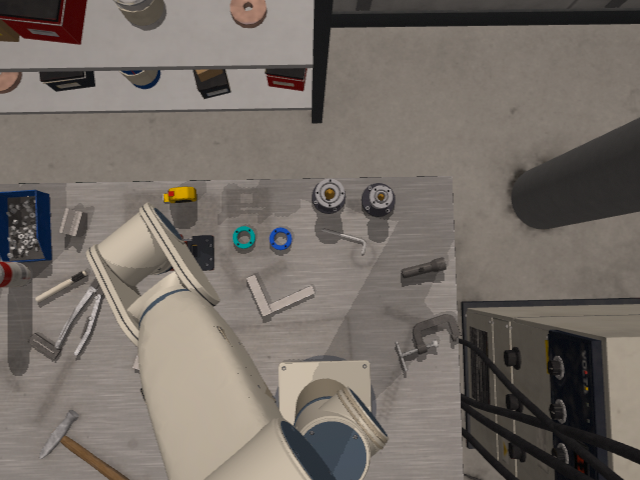

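Both rings lie flat and centred on their hubs, at (328,195) and (378,200). The tape, hex key, lamp and coloured rings have not moved, and the arm touches nothing.

```bash
python3 -c "
from station import *
print(job_done())"
```

```text
the job is handed in; nothing more can be done
None
```

Job handed in after about 31 s: both hubs are fully home on their jigs (the big one over its key), each ring lies flat on its hub's shoulder, and the tape measure, hex key, lamp and coloured look-alikes were left alone.

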